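# Hang the lift-off cupboard door and shut it

### The job

The door of the small white spice cupboard on the counter has been taken off and stands in the wooden rack. Hang it back on the cupboard: lower it gently so that both hinge sockets go fully home over the two upright pins, then push it shut. Do not ram or slam the door against the cupboard, and leave the mug, the canister and the jars in the cupboard where they are.

Things in the scene. Friction and masses are not known exactly. Their poses are not given: they have to be found in the camera images.
- cabinet: White spice cupboard fixed to the counter, 140 deep (x), 200 wide (y), 220 mm high, open in front. Origin: on the counter, middle of the front face (x = 0). x points into the cupboard, y along the front to the hinge side. Black brackets with upright pins at the +y edge; 4 mm rubber bumpers at y = -86 mm stop the shut door, whose panel centre is then at x = -12, y = -6 mm, axes parallel.
- pintle_low (a point): Centre of the lower pintle's shoulder, on which the socket rests: 46 mm above the counter, 16 mm in front of the front face, cupboard y = 96 mm. A steel pin 10.5 mm in diameter rises 24 mm above this point, its last 8 mm tapering to 4 mm. Black shoulder 22 mm across, 14 mm high.
- pintle_high (a point): The same for the upper pintle, 125 mm straight above the lower. Both lie on the hinge axis: the hung door swings freely about it (no spring or catch); open by angle a, its yaw is the cupboard's yaw minus a (open 90 degrees: panel straight out along the cupboard's -x).
- door: Loose white door, panel 16 thick (x), 172 wide (y), 190 mm high, about 0.34 kg, balanced near mid-width; stands upright in the rack, can be pinched by its top edge from above. Origin: centre of the underside. Front with black knob (25 mm proud, at y = -70 mm, half-way up) looks along -x, y points to the hinge side. Hung, its underside is 28 mm and its top 218 mm above the counter.
- door_center (a point): Centre of the door's panel, half-way up (95 mm below its top edge), axes as the door's. With the underside 55 to 105 mm above the counter both sockets are above their own pins and the lower socket still passes below the upper bracket: bring the door in level from the front there, then lower it.
- socket_low (a point): Centre of the lower mouth of the lower hinge socket, a black tube 23 mm outside, 14 mm bore, 28 mm high, open at both ends. It lies 4 mm to the front (-x) and 102 mm to the hinge side (+y) of the panel's centre, 18 mm above the underside. It meets pintle_low when home (play up to about 3 mm).
- socket_high (a point): The same for the upper socket, 125 mm above the lower one (143 mm above the underside); it meets pintle_high when home.
- rack: Wooden rack fixed to the counter: base 170 x 160 x 12 mm with two rows of four upright dowels reaching 71 mm above the counter. Origin under the middle of the base. The door stands on the base in the middle slot (20 mm wide), which runs along the rack's y; it must be lifted 60 mm to come free.
- canister: White canister with black lid, 100 mm across, 145 mm high, beyond the work. Origin under its centre. Leave alone.
- mug: Blue mug, 80 mm across, 90 mm high. Origin under its centre. Leave alone.
- jar_a: Spice jar, orange label, 42 mm across, 95 mm high, standing on the cupboard's floor. Origin under its centre. Leave alone.
- jar_b: Spice jar, yellow label, 42 mm across, 85 mm high, standing on the cupboard's floor. Origin under its centre. Leave alone.
Mind the look-alikes: they are no part of the job. What is meant by the door is not orange, purple or red, and is the larger of those in its own colour.

How it is judged:
By the outcome, as a careful person would: the job done as asked, in the order asked, and still so for the second after the job is handed in, with the robot touching nothing.
It also fails if it takes over 72 s, if anything falls off the work surface, if the arm or the gripper's body presses on something with over 40 N, if the wrist force passes 120 N, or if a joint passes its speed limit or range.

### The arm

A 7-joint arm with a two-finger parallel gripper is mounted at the origin on the work surface. World frame = base frame: x ahead of the robot, y to its left, z up, the work surface at z = 0. Lengths are in mm, angles in rad, forces in N, time in s.
With the tool pointing down it reaches from about 425 to 800 mm from the base axis. Payload 8.3 kg.
Tool frame: the origin (TCP) lies on the centre line of the jaws, within the pads' length; the fingertips stand 11 mm ahead of it and the grasp point (between the pads) lies 8 mm behind it; z points along the fingers, y is the line along which they close (so a half turn about z gives the same grasp; the last joint's range is limited). The gripper opens to 85 mm and grips with 20 to 120 N. Pads are 22 mm wide; open, the fingers measure 114 mm over their backs; the gripper's body (76 mm by 85 mm) begins 54 mm behind the grasp point. The pads swing forward as they close: fully open they stand 13 mm farther back than shut.
Start: joints at [-1.22, 0.383, 0.016, 1.37, -0.006, 1.388, -0.046], TCP at [251.256, 572.254, 242.279] pointing down, gripper open.
Joint ranges: [-2.95, 2.95], [-0.25, 2.06], [-1.52, 1.56], [0.18, 2.33], [-1.44, 4.58], [0.02, 2.06], [-3.01, 3.01]. Speed limits (rad/s): [2.39, 2.39, 3.01, 3.01, 3.14, 3.14, 3.14].

### API

Orientations are given as a rotation vector (axis times angle).
In Python, from station import r gives the robot as it stands. Calls block until the motion is done:
- r.move_to(position, orientation): joint-space move of the TCP to a pose.
- r.move_l(position, feed=150, rot=None, force_limit=None): straight line of the TCP; rot=None keeps the orientation; feed is the mean speed in mm/s. With force_limit (N) it stops when the force on the tool has changed by that much, and returns True; else False.
- r.move_joints(angles): joint-space move.
- r.gripper_to(opening, newtons=None): finger opening in mm; newtons is the grip in N (None keeps the last); returns when the fingers have stopped.
- r.pause(seconds).
- r.solve_ik(position, orientation): joint angles nearest the present ones, or None.
- r.read_state(): the state.
- r.camera(name): name is "side" or "top" or "wrist"; returns (picture, depth): 480x640x3 uint8, red, green, blue; 480x640 float32, mm along the optical axis (not along the pixel's ray), 0 where there is no reading.
- r.camera_model(name): a dict with "fov_y" (degrees; the focal length in pixels is half the picture's height over the tangent of half this angle, whatever the lens; pixels are square), "cx", "cy" (the principal point, pixels), "k1" (the pictures are not rectified: a ray, as slopes to the right and down, at radius r is drawn at 1 + k1 r^2 times it, then the intrinsics apply), "R" (3x3) and "t" (3): a world point X has camera coordinates R X + t. Camera axes: x right, y down, z forward; pixel columns grow to the right and rows downward; lengths in mm; the calibration is good to about 2 mm. A picture is of the moment at which its call begins: read the wrist's pose just before it. camera_model takes no time and is no camera call; for the wrist camera it gives the pose at the moment of the call.
A pose or a line that the arm cannot do raises r.PlanningError and nothing moves.
- r.job_done(): hands the job in; it is judged then, once.
The state is a dict: "t": time; "joints": joint angles; "qvel": joint speeds; "joint_efforts": joint torques, N m; "eef_pos": TCP position; "tcp_rot": TCP orientation; "ft_force": force on the tool from outside, world axes, zero at the start; "torque": the same for the moment, N m; "grip_width": finger opening in mm; "gripper_force": force on a finger pad.
Only numpy, scipy, OpenCV 4.12 (cv2) and the standard library are available. Lean on these libraries where they do the work, as an engineer would, in place of code of your own. Each camera call takes 0.05 s, during which the arm holds its last target. There are 200 camera calls.

## Working session

There is one attempt and no reset: what is moved stays moved. The work goes in short steps, each a Python script; the robot and the scene stay as the last script left them, time stands still between calls to the robot, and variables do not carry over. Pictures are saved under pics/ and viewed, at most 13 in all, crops included, and the job is handed in when it is done.

```bash
mkdir -p pics; ls
cat > h.py <<'E'
import numpy as np, cv2
from scipy.spatial.transform import Rotation as Ro
from station import r
def save(n,im): cv2.imwrite('pics/'+n,cv2.cvtColor(im,cv2.COLOR_RGB2BGR))
def K(m):
    f=240/np.tan(np.radians(m['fov_y'])/2); return f
def slopes(m,uv):
    f=K(m); d=(np.asarray(uv,float)-[m['cx'],m['cy']])/f
    rd=np.linalg.norm(d,axis=-1,keepdims=True); ru=rd.copy()
    for _ in range(20): ru=rd/(1+m['k1']*ru**2)
    return d*np.where(rd>0,ru/np.maximum(rd,1e-9),1)
def ray(m,uv):
    s=slopes(m,uv); c=np.concatenate([s,np.ones(s.shape[:-1]+(1,))],-1)
    R=np.array(m['R']); t=np.array(m['t']); return -R.T@t, c@R
def onz(m,uv,z):
    o,d=ray(m,uv); return o+d*((z-o[2])/d[...,2])[...,None]
def cloud(m,dep):
    v,u=np.mgrid[0:480,0:640]; o,d=ray(m,np.stack([u,v],-1)); return o+d*dep[...,None]
def proj(m,X):
    c=np.asarray(X)@np.array(m['R']).T+np.array(m['t']); s=c[...,:2]/c[...,2:]
    s=s*(1+m['k1']*(s**2).sum(-1,keepdims=True)); return s*K(m)+[m['cx'],m['cy']]
E
python3 - <<'E'
from h import *
for n in ['top','side','wrist']:
    m=r.camera_model(n); im,d=r.camera(n); save(n+'0.png',im); np.savez('/tmp/'+n+'0.npz',im=im,d=d,**m)
    print(n,m['fov_y'],m['k1'],-np.array(m['R']).T@m['t'],np.array(m['R'])[2], (d>0).mean())
s=r.read_state();print(s['t'],s['tcp_rot'],s['grip_width'])
E
```

```text
pics
top 50.457184849334546 -0.028096754654049264 [ 331.57082844  116.19757138 1353.79654339] [ 0.1881708   0.00862231 -0.98209847] 0.9959602864583333
side 54.3492923622704 -0.09409638746798775 [ -51.49633502 -534.93003433  813.15066864] [ 0.56606095  0.57433606 -0.59136545] 0.9959635416666667
wrist 61.22773596041603 -0.036768513350154235 [188.98782659 597.63441384 373.0465026 ] [ 0.24033878 -0.10760468 -0.96470643] 0.9958919270833333
0.15 [-6.45246566e-01 -3.07427584e+00  2.31133952e-03] 85.16075490250059
```

```bash
python3 -c "
import cv2,numpy as np
a=[cv2.imread('pics/%s0.png'%n) for n in ['top','side']]
cv2.imwrite('/tmp/x.png',a[0])"
```

```text
(no output)
```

View pics/top0.png

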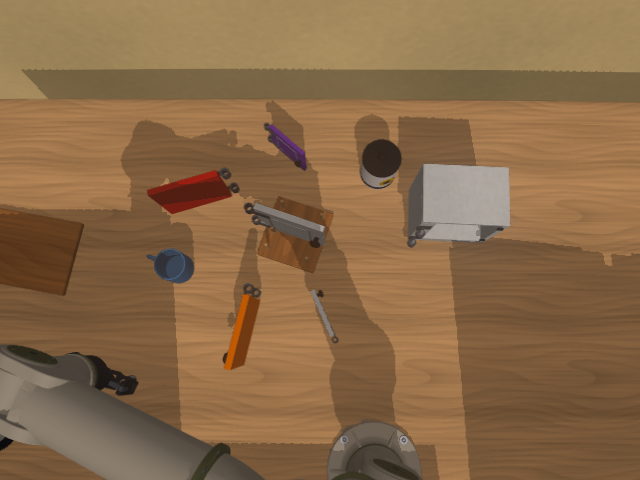

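View pics/side0.png

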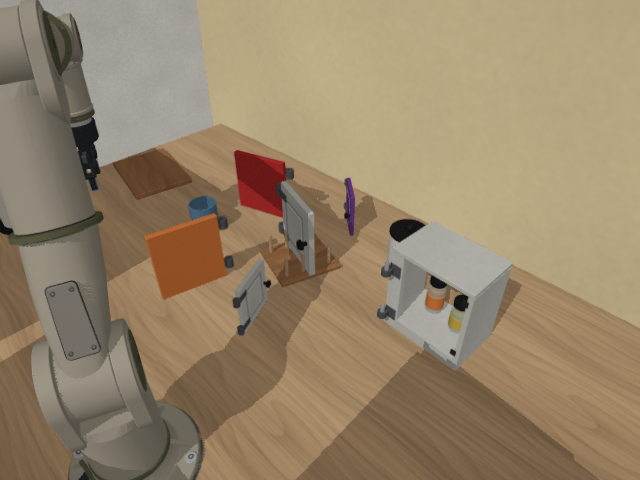

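The candidate doors in the top view are:
- large white in the rack, (288,222)
- small white, (325,317)
- orange, (243,330)
- red, (190,192)
- purple, (288,147)

I choose the large white one in the rack. Its sockets are at (248,208) and its knob at (315,240). The cupboard is at (460,200), with its hinge brackets at (412,240).

Run:
```python
from h import *
z=np.load('/tmp/top0.npz'); m={k:z[k] for k in z.files}; m={k:(v.item() if v.ndim==0 else v) for k,v in m.items()}
im=z['im']; P=cloud(m,z['d']); 
hsv=cv2.cvtColor(im,cv2.COLOR_RGB2HSV)
v,u=np.mgrid[0:480,0:640]
def rep(n,mask,zz):
    mask=mask.astype(np.uint8); c=max(cv2.findContours(mask,0,cv2.CHAIN_APPROX_NONE)[0],key=cv2.contourArea)[:,0].astype(float)
    W=onz(m,c,zz)[:,:2]; rc=cv2.minAreaRect(W.astype(np.float32)); print(n,len(c),rc,'\n',cv2.boxPoints(rc).round(1))
g=hsv[...,1]<60
dm=g&(P[...,2]>195)&(P[...,2]<212)&(u>235)&(u<335)&(v>195)&(v<250)
rep('door',dm,202)
cm=g&(P[...,2]>212)&(P[...,2]<228)&(u>395)&(u<520)&(v>150)
rep('cab',cm,220)
print(np.median(P[dm][:,2]),np.median(P[cm][:,2]))
save('crop1.png',cv2.resize(np.hstack([im[190:260,230:340],im[190:260,390:500]]),(800,255)))
z=np.load('/tmp/side0.npz');save('crop2.png',cv2.resize(np.hstack([z['im'][170:290,240:350],z['im'][250:370,365:475]]),(800,436)))
```

```text
door 146 ((598.8550415039062, 209.88909912109375), (169.57630920410156, 17.20862579345703), 71.5489273071289) 
 [[563.9 132.2]
 [580.2 126.7]
 [633.9 287.6]
 [617.5 293. ]]
cab 288 ((652.3788452148438, -199.16554260253906), (201.95330810546875, 141.70394897460938), 87.66736602783203) 
 [[ 577.5 -297.2]
 [ 719.1 -302.9]
 [ 727.3 -101.2]
 [ 585.7  -95.4]]
202.47194553235227 220.71972104913243
```

```bash
cd pics; python3 -c "
import cv2,numpy as np
cv2.imwrite('c.png',np.vstack([cv2.resize(cv2.imread('crop1.png'),(600,191)),cv2.resize(cv2.imread('crop2.png'),(600,327))]))"
```

```text
(no output)
```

View pics/c.png

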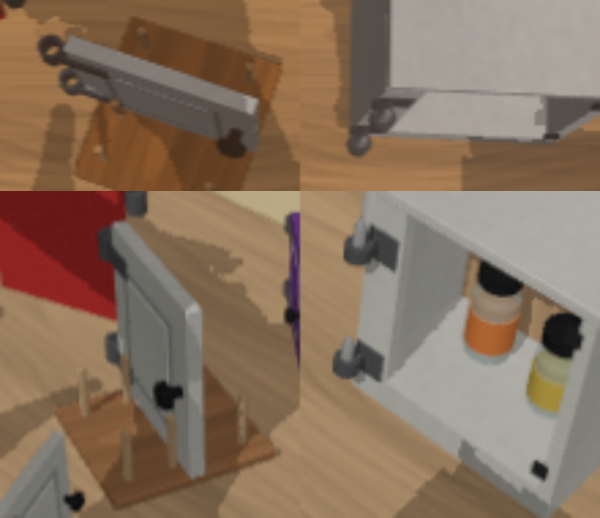

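The crop confirms the choice. It is the white panel with a black knob and two sockets, standing in the rack: 170x17 mm, top at 202 mm. The cupboard shows its two pins at the left, with both jars inside. Next I check reachability with the wrist camera on the hinge side.

```bash
cat >> h.py <<'E'
def d2(a): a=np.radians(a); return np.array([[np.cos(a),-np.sin(a)],[np.sin(a),np.cos(a)]])
def rot(dy,flip=0):
    "tool down, closing along door x, for door yaw dy (deg); tool x = -door y (flip 0)"
    R=np.column_stack([[0,-1,0],[-1,0,0],[0,0,-1]]).astype(float)
    return (Ro.from_euler('z',dy+180*flip,degrees=True)*Ro.from_matrix(R)).as_rotvec()
DOOR=np.array([598.9,209.9]); DY=-18.45
CAB=np.array([581.6,-196.3]); CY=-2.33
PIN=CAB+d2(CY)@[-16,96]
def ctr(a,pin=PIN,cy=CY): return pin-d2(cy-a)@[-4,102]
E
python3 - <<'E'
from h import *
s=r.read_state(); m=r.camera_model('wrist'); T=Ro.from_rotvec(s['tcp_rot'])
print('cam in tool',T.inv().apply(-np.array(m['R']).T@m['t']-s['eef_pos']), T.inv().apply(np.array(m['R'])[2]))
print(PIN)
for f in (0,1):
    print('pick',f,r.solve_ik([*DOOR,195],rot(DY,f)))
    for a in (40,60,75,90): 
        q=r.solve_ik([*ctr(a),250],rot(CY-a,f)); print(a,ctr(a),None if q is None else np.round(q,2))
E
```

```text
cam in tool [  67.21488317   -1.60884877 -131.66621853] [-2.63330724e-01 -1.96155032e-04  9.64705598e-01]
[569.51610462 -99.72888904]
pick 0 [-0.43372549  0.42768434  0.06457599  1.4147811  -0.02778097  1.30001361
  2.45206029]
40 [ 503.78645054 -177.82890552] [-0.56  0.27  1.02  1.64 -0.24  1.36  2.9 ]
60 [ 481.03865488 -150.6380325 ] [-0.61  0.15  0.95  1.71 -0.13  1.34  2.42]
75 [ 470.87719498 -126.00369645] [-0.61  0.09  0.87  1.75 -0.07  1.33  2.06]
90 [467.43781375 -99.57877569] [-0.61  0.05  0.8   1.77 -0.04  1.33  1.72]
pick 1 [-0.74418071  0.45952813  0.50539876  1.43108775 -0.22422606  1.30830571
 -0.54669655]
40 [ 503.78645054 -177.82890552] [-0.47  0.24  0.9   1.64 -0.19  1.36 -0.28]
60 [ 481.03865488 -150.6380325 ] [-0.51  0.14  0.84  1.71 -0.1   1.34 -0.74]
75 [ 470.87719498 -126.00369645] [-0.53  0.08  0.78  1.75 -0.06  1.33 -1.09]
90 [467.43781375 -99.57877569] [-0.74  0.06  0.94  1.78 -0.05  1.33 -1.41]
```

Run:
```python
from h import *
r.move_to([515,-110,300],rot(CY-90,1))
m=r.camera_model('wrist'); im,d=r.camera('wrist'); save('w1.png',im); np.savez('/tmp/w1.npz',im=im,d=d,**m)
print(r.read_state()['t'],proj(m,[*PIN,195]),proj(m,[*PIN,171]),proj(m,[*CAB,220]))
```

```text
2.7917 [292.5714572  148.52587088] [294.55213871 146.58074063] [479.9075101  119.70774409]
```

View pics/w1.png

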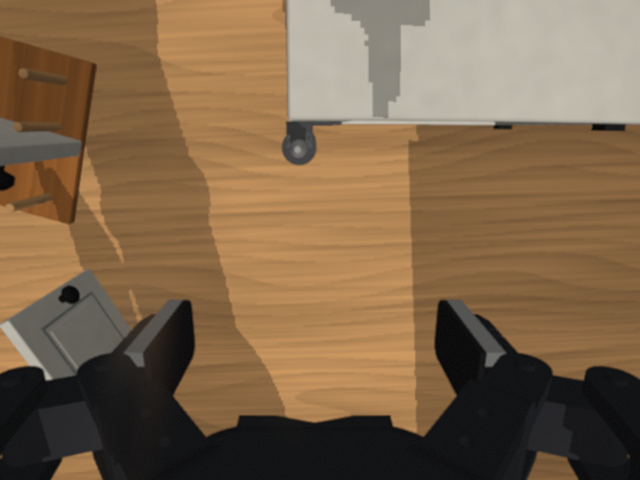

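The wrist view shows the upper pin tip near (298,149) and the roof's front edge along row ~122, within a few mm of the prediction. I measure both finely.

Run:
```python
from h import *
z=np.load('/tmp/w1.npz'); m={k:(z[k].item() if z[k].ndim==0 else z[k]) for k in z.files}
im=z['im']; g=cv2.cvtColor(im,cv2.COLOR_RGB2GRAY); P=cloud(m,z['d'])
sub=g[136:164,282:314]; print(sub[::2,::2])
hsv=cv2.cvtColor(im,cv2.COLOR_RGB2HSV)
sh=((hsv[...,1]<90)&(P[...,2]>140)).astype(np.uint8); sh[:134]=0; sh[170:]=0; sh[:,:270]=0; sh[:,330:]=0
v,u=np.nonzero(sh); print('shoulder px',u.min(),u.max(),v.min(),v.max())
c=[(u.min()+u.max())/2, v.max()]; 
a=(u.min()+u.max())/2; rad=(u.max()-u.min()+1)/2
print('shoulder ctr @171',onz(m,np.array([[a,v.max()+.5-rad]]),171))
print('tip z',np.nanmax(P[140:160,285:312,2]))
roof=((hsv[...,1]<60)&(abs(P[...,2]-220)<8)).astype(np.uint8)
us=np.arange(300,630,5); vs=np.array([np.nonzero(roof[:,x])[0].max()+.5 for x in us])
W=onz(m,np.stack([us,vs],-1).astype(float),220)
k=np.polyfit(W[:,1],W[:,0],1); print('front edge x=',k,'yaw',-np.degrees(np.arctan(k[0])),np.std(W[:,0]-np.polyval(k,W[:,1])), 'x at y=-196',np.polyval(k,-196.3))
col=[np.nonzero(roof[y])[0].min()-.5 for y in range(20,110,5)]
L=onz(m,np.stack([col,np.arange(20,110,5)],-1).astype(float),220); print('left edge',L[[0,-1]],L[:,1].mean())
for p in [(298,149),(298,150)]: print(onz(m,np.array([p],float),195))
```

```text
[[136 125  85  80  60  51  51  52  53  52  51  54  71  72  74  65]
 [135  96  71  73  58  51  50  52  57  54  52  51  69  70  76  69]
 [122  74  69  69  58  53  66  77  84  81  72  60  81  75  76  71]
 [102  66  68  71  66  68  85  89  91  91  89  79  76  80  81  71]
 [ 85  67  70  80  78  79  86  93  95  95  90  83  77  81  85  73]
 [ 80  67  75  80  76  79  94 122 125 101  90  86  81  81  82  73]
 [ 84  66  69  71  71  78 120 150 151 125  94  89  81  74  73  70]
 [ 88  66  68  67  73  83 126 151 150 134 102  94  82  69  68  68]
 [107  67  67  68  74  88 110 138 138 119 104  95  77  68  68  69]
 [129  74  65  69  71  86 103 111 114 109 102  88  72  68  69  67]
 [145 102  67  68  68  74  91 101 105 102  90  72  69  69  67  73]
 [147 135  89  67  68  68  70  75  78  73  70  69  71  69  70 105]
 [141 140 121  86  68  67  68  69  68  67  67  68  68  73 103 141]
 [134 134 133 125  97  73  68  68  69  66  66  68  81 107 140 147]]
shoulder px 282 315 134 164
shoulder ctr @171 [[ 568.85276798 -102.18014037  171.        ]]
tip z 431.45263908789144
front edge x= [4.14114287e-02 5.89128215e+02] yaw -2.3713451622356376 0.16956128451481606 x at y=-196 580.9991517846526
left edge [[ 630.92731201 -100.81091563  220.        ]
 [ 592.06745069  -99.6661488   220.        ]] -100.32879135889971
[[ 569.12854023 -102.81383874  195.        ]]
[[ 568.56828881 -102.7865667   195.        ]]
```

Run:
```python
from h import *
r.move_to([*DOOR,290],rot(DY,1))
m=r.camera_model('wrist'); im,d=r.camera('wrist'); save('w2.png',im); P=cloud(m,d)
hsv=cv2.cvtColor(im,cv2.COLOR_RGB2HSV)
k=((hsv[...,1]<60)&(abs(P[...,2]-202)<5)&(np.linalg.norm(P[...,:2]-DOOR,axis=-1)<110)).astype(np.uint8)
c=max(cv2.findContours(k,0,cv2.CHAIN_APPROX_NONE)[0],key=cv2.contourArea)[:,0].astype(float)
W=onz(m,c,202)[:,:2]; rc=cv2.minAreaRect(W.astype(np.float32)); print(rc,cv2.boxPoints(rc), c.min(0),c.max(0)); print(r.read_state()['t'])
print(proj(m,[*(DOOR+d2(DY)@[-4,102]),183]))
```

```text
((598.2833862304688, 209.08102416992188), (169.92910766601562, 15.801337242126465), 71.2891616821289) [[563.5443  131.14136]
 [578.5105  126.07241]
 [633.02246 287.0207 ]
 [618.0563  292.08963]] [298.  86.] [328. 376.]
4.0917
[305.72545081  54.83708149]
```

View pics/w2.png

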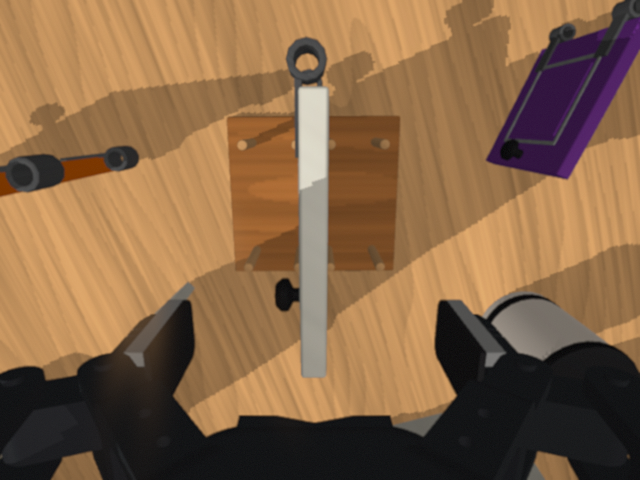

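The view shows the door top from (298,86) to (328,376), with the socket ring at (306,60). I'll grip 20 mm towards the hinge so the ring stays in the wrist camera's view. First I check obstacle heights along the way.

```bash
cat >> h.py <<'E'
DOOR=np.array([598.3,209.1]); DY=-18.7; CY=-2.37; PIN=np.array([569.0,-102.3])
E
python3 - <<'E'
from h import *
z=np.load('/tmp/top0.npz'); m={k:(z[k].item() if z[k].ndim==0 else z[k]) for k in z.files}; P=cloud(m,z['d'])
for n,(a,b,c,d) in dict(small=(285,345,308,342),orange=(285,370,222,262),can=(140,190,360,402)).items():
    q=P[a:b,c:d].reshape(-1,3); q=q[q[:,2]>40]; print(n,q.min(0).round(),q.max(0).round())
g=DOOR+d2(DY)@[0,20]
r.gripper_to(60)
r.move_l([*g,184],feed=100,rot=rot(DY,1),force_limit=12)
print(r.read_state()['eef_pos'])
r.gripper_to(10,80); s=r.read_state(); print(s['grip_width'],s['gripper_force'],s['ft_force'])
r.move_l([*g,214],feed=60,force_limit=15); r.move_l([*g,340],feed=120)
s=r.read_state(); print(s['t'],s['grip_width'],s['eef_pos'],s['ft_force'])
E
```

```text
small [315.  94.  67.] [ 443.  160. 1354.]
orange [252. 116.  40.] [ 449.  368. 1354.]
can [332. -64.  41.] [ 821.  116. 1354.]
[605.17872798 227.93674485 184.88550946]
14.789736239169944 79.25533175468445 [ 0.99097022 -0.00627492  2.75110252]
8.0167 14.42465327464877 [604.43186537 227.98974292 338.96917265] [-0.23684352 -0.29367611 -3.23624595]
```

Run:
```python
from h import *
yaw=CY-90
T0=PIN+d2(yaw)@[4,-82]
ins=d2(CY)@[1,0]
print(T0)
r.move_to([500,110,340],rot(-60,1))
r.move_to([*(T0-50*ins),340],rot(yaw,1))
s=r.read_state(); m=r.camera_model('wrist'); im,d=r.camera('wrist'); save('w3.png',im); np.savez('/tmp/w3.npz',im=im,d=d,tcp=s['eef_pos'],**m)
print(s['t'],s['eef_pos'],s['ft_force'],s['grip_width'])
print(proj(m,[*(s['eef_pos'][:2]+d2(yaw)@[-4,82]),s['eef_pos'][2]-1.9]))
```

```text
[ 486.90473119 -102.90567278]
9.5833 [437.51171841 -99.88482573 340.27229746] [ 0.53754021  0.86523878 -3.0341534 ] 14.649172468768837
[297.62972506  72.45035271]
```

View pics/w3.png

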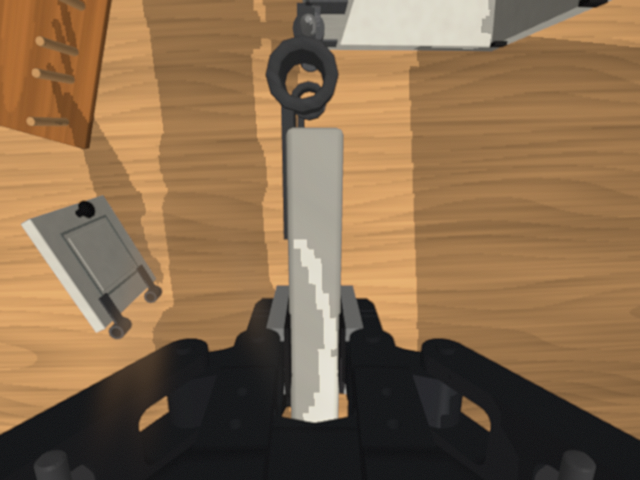

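Upper socket ring centred near (302,75), the lower one seen through it near (309,97), and the upper pin is at (309,22). Now I fit the ring precisely.

Run:
```python
from h import *
z=np.load('/tmp/w3.npz'); m={k:(z[k].item() if z[k].ndim==0 else z[k]) for k in z.files}; P=cloud(m,z['d']); t=z['tcp']; im=z['im']
g=cv2.cvtColor(im,cv2.COLOR_RGB2GRAY); zr=t[2]-1.9
k=((abs(P[...,2]-zr)<6)&(g<95)).astype(np.uint8); k[:, :250]=0;k[:,350:]=0;k[125:]=0
cs,_=cv2.findContours(k,cv2.RETR_EXTERNAL,cv2.CHAIN_APPROX_NONE); c=max(cs,key=cv2.contourArea)
print('mask z',np.median(P[k>0][:,2]),zr)
(cx,cy),R=cv2.minEnclosingCircle(c); e=cv2.fitEllipse(c); print((cx,cy),R,e)
W=onz(m,np.array([e[0]]),zr)[0]; print('ring xyz',W, 'tool-rel',W[:2]-t[:2], 'expected',d2(CY-90)@[-4,82], 'outer dia mm',e[1][0]*(m['t']@[0,0,0]+1)*0)
# door panel yaw from the top face edges
hs=cv2.cvtColor(im,cv2.COLOR_RGB2HSV)
f=((abs(P[...,2]-(t[2]+17.1))<6)&(hs[...,1]<60)&(g>100)).astype(np.uint8); f[:128]=0;f[300:]=0
rows=np.arange(140,280,5); L=[];Q=[]
for y in rows:
    x=np.nonzero(f[y,250:380])[0]+250; L.append(x.min()-.5);Q.append(x.max()+.5)
A=onz(m,np.stack([L,rows],-1).astype(float),t[2]+17.1); B=onz(m,np.stack([Q,rows],-1).astype(float),t[2]+17.1); C=(A+B)/2
kk=np.polyfit(C[:,0],C[:,1],1); print('panel line slope deg',np.degrees(np.arctan(kk[0])),'thick',(A-B)[:,1].mean(),'offset at tcp',np.polyval(kk,t[0])-t[1])
lo=np.array([W[0],W[1],zr-125]); print('lower ring top pred',proj(m,lo),'pin tip pred',proj(m,[*PIN,195.]))
save('w3c.png',cv2.resize(im[0:130,250:380],(600,600),interpolation=cv2.INTER_CUBIC))
```

```text
mask z 338.61152261312327 338.37229746067845
(299.4200439453125, 81.02989196777344) 46.366973876953125 ((300.88616943359375, 76.23841857910156), (68.97782897949219, 85.42340850830078), 11.611532211303711)
ring xyz [ 518.4601143  -100.23190422  338.37229746] tool-rel [80.94839589 -0.3470785 ] expected [82.09526881  0.60567278] outer dia mm 0.0
panel line slope deg -2.2370724609267585 thick 15.477435718985292 offset at tcp -1.2897407838804895
lower ring top pred [307.42817877 101.41276285] pin tip pred [307.66752843  18.61619432]
```

View pics/w3c.png

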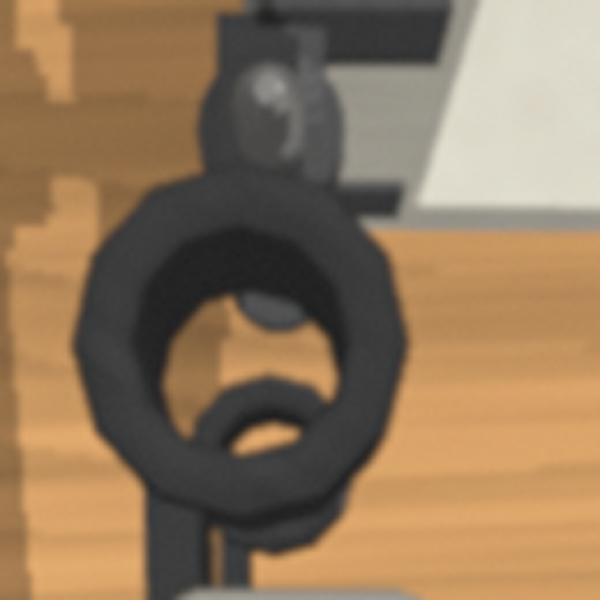

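The crop gives upper ring centre (302.2,74), lower ring (308.0,99.2) and pin tip (308,19). The pin was predicted at (307.7,18.6), so the pin estimate holds. I compute the socket points and set out.

Run:
```python
from h import *
z=np.load('/tmp/w3.npz'); m={k:(z[k].item() if z[k].ndim==0 else z[k]) for k in z.files}; t=z['tcp']; zr=t[2]-1.9
U=onz(m,np.array([[302.2,74.]]),zr)[0]; Lo=onz(m,np.array([[308.,99.2]]),zr-125)[0]
print(U-t,Lo-t,onz(m,np.array([[308.,19.]]),195)[0])
yaw=CY-90; off=(U-t)[:2]; tgt=PIN-off; print(tgt, r.read_state()['ft_force'])
ins=d2(CY)@[1,0]
r.move_l([*(tgt-45*ins),255],feed=120,rot=rot(yaw,1),force_limit=15)
hit=r.move_l([*tgt,255],feed=40,force_limit=10)
s=r.read_state(); print(hit,s['t'],s['eef_pos'],s['ft_force'])
for n in ['wrist','top','side']:
    m=r.camera_model(n); im,d=r.camera(n); np.savez('/tmp/%s4.npz'%n,im=im,d=d,**m)
    if n=='side': a=cv2.resize(im[200:360,340:500],(400,400),interpolation=2)
    if n=='wrist': b=cv2.resize(im[0:160,220:380],(400,400),interpolation=2)
save('m4.png',np.hstack([a,b]))
```

```text
[81.58565236 -0.78423617 -1.9       ] [  82.2185019    -0.75033895 -126.9       ] [ 568.77128965 -102.49733397  195.        ]
[ 487.41434764 -101.51576383] [-0.20211933  1.10232109 -2.73635309]
False 11.7667 [ 487.22737505 -101.58171073  255.03423669] [-0.17572775  0.23827319 -4.0927285 ]
```

View pics/m4.png

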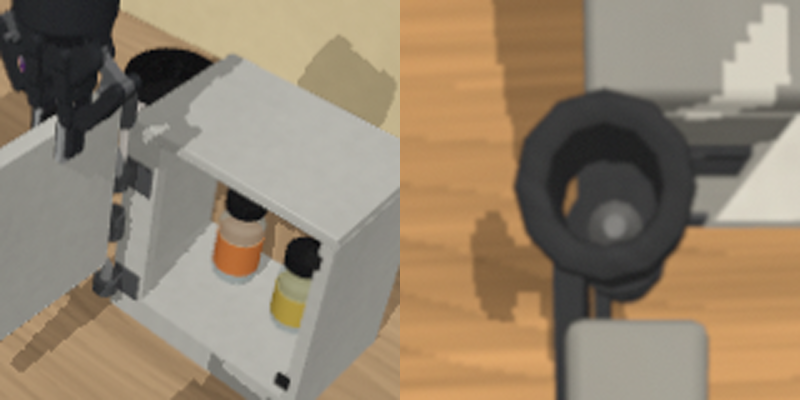

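Wrist crop: the pin tip (305,90) shows inside the upper socket's bore. The side view shows both sockets above their pins. I check numerically and lower gently.

Run:
```python
from h import *
z=np.load('/tmp/wrist4.npz'); m={k:(z[k].item() if z[k].ndim==0 else z[k]) for k in z.files}
print('pin',onz(m,np.array([[304.6,90.]]),195)[0]); s=r.read_state(); t=s['eef_pos']
print('ring', np.array(t[:2])+[81.59,-.78], 'ring px seen vs pred (302.2,74.2)',proj(m,[t[0]+81.59,t[1]-.78,t[2]-1.9]))
h=r.move_l([487.41,-101.5,225],feed=25,force_limit=6); s=r.read_state(); print(h,s['eef_pos'],s['ft_force'])
if not h:
    h=r.move_l([487.41,-101.5,199],feed=18,force_limit=6); s=r.read_state(); print(h,s['eef_pos'],s['ft_force'],s['t'])
```

```text
pin [ 569.04896827 -101.93387891  195.        ]
ring [ 568.88716627 -102.23738716] ring px seen vs pred (302.2,74.2) [301.17690606  73.77473043]
False [ 487.48468083 -101.53990549  225.13854435] [-0.19088735  0.53296963 -3.60770119]
True [ 487.22389486 -101.49533109  200.05917587] [-1.56508205 -0.50645377  5.06665894] 14.5333
```

Run:
```python
from h import *
s=r.read_state(); t=s['eef_pos']
r.gripper_to(36); s=r.read_state(); print(s['grip_width'],s['ft_force'])
r.move_l([t[0],t[1],300],feed=90,force_limit=8); s=r.read_state(); print(s['t'],s['eef_pos'],s['ft_force'])
for n in ['top','side','wrist']:
    m=r.camera_model(n); im,d=r.camera(n); np.savez('/tmp/%s5.npz'%n,im=im,d=d,**m)
    P=cloud(m,d); hs=cv2.cvtColor(im,cv2.COLOR_RGB2HSV)
    k=((hs[...,1]<60)&(abs(P[...,2]-218)<7)&(P[...,0]<572)&(P[...,0]>360)&(abs(P[...,1]+100)<80)); q=P[k]
    print(n,len(q),np.median(q[:,2]),cv2.minAreaRect(q[:,:2].astype(np.float32)) if len(q) else 0)
    if n=='side': save('m5.png',cv2.resize(im[200:360,300:500],(800,640))[:600])
for a in range(90,-1,-15):
    c=ctr(a,PIN,CY)+d2(CY-a)@[-26,0]; q=r.solve_ik([*c,196],rot(CY-a+90,1)); print(a,c.round(),None if q is None else np.round(q,2))
```

```text
35.95377520734301 [-0.1916181  -0.47617066  0.18718876]
16.15 [ 486.93881459 -101.40286393  299.45448298] [-0.02746446  0.18605568  0.36476418]
top 383 214.9150483033261 ((466.767578125, -98.75154113769531), (16.219322204589844, 172.21041870117188), 87.94722747802734)
side 582 215.6766401877535 ((463.7442321777344, -100.58464050292969), (17.762081146240234, 171.20570373535156), 87.37281036376953)
wrist 7616 215.62805012452048 ((463.9443054199219, -101.67256164550781), (15.765130043029785, 171.8635711669922), 87.46207427978516)
90 [468. -76.] [-0.81  0.11  0.98  1.87 -0.1   1.21  0.16]
75 [ 465. -103.] [-0.74  0.11  0.96  1.87 -0.1   1.21  0.48]
60 [ 468. -130.] [-0.63  0.14  0.93  1.84 -0.12  1.22  0.81]
45 [ 479. -155.] [-0.51  0.19  0.87  1.8  -0.15  1.22  1.14]
30 [ 496. -177.] [-0.39  0.24  0.79  1.74 -0.18  1.24  1.45]
15 [ 518. -193.] [-0.27  0.3   0.7   1.67 -0.2   1.25  1.74]
0 [ 543. -203.] [ 1.17  0.64 -1.28  1.53  0.62  1.43  1.38]
```

View pics/m5.png

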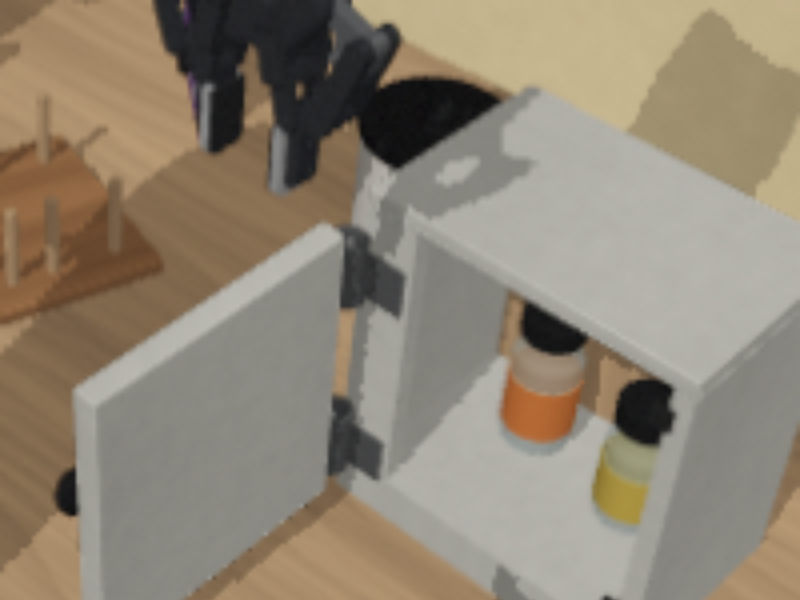

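The side view shows the door hanging open 90°, with both sockets seated on their brackets. Its top is at about 216 mm, so it is fully home. Next I push it shut from outside.

Run:
```python
from h import *
r.gripper_to(0)
def P(a,o): return ctr(a,PIN,CY)+d2(CY-a)@[-o,0]
r.move_to([*P(90,65),300],rot(CY,1)); r.move_l([*P(90,65),196],feed=120,force_limit=8)
print(r.read_state()['t'],r.read_state()['ft_force'])
r.move_l([*P(90,24),196],feed=50,force_limit=8)
for a in range(80,-1,-10):
    try: h=r.move_l([*P(a,21 if a>5 else 21),196],feed=45 if a>25 else 25,rot=rot(CY-a+90,1),force_limit=6)
    except r.PlanningError as e: print('plan',a,e); break
    s=r.read_state(); print(a,h,s['t'],np.round(s['ft_force'],1),np.round(s['eef_pos'],1))
    if h: break
m=r.camera_model('top'); im,d=r.camera('top'); Q=cloud(m,d); hs=cv2.cvtColor(im,cv2.COLOR_RGB2HSV)
m=r.camera_model('side'); im,d=r.camera('side'); save('m6.png',cv2.resize(im[200:360,300:500],(750,600)))
```

```text
18.95 [ 0.74707557 -0.27787317  0.20265573]
80 False 20.5333 [ 1.   0.7 -0.2] [465.7 -98.6 196. ]
70 False 21.0833 [ 0.3  0.4 -0.6] [ 466.7 -116.6  195.9]
60 False 21.6333 [ 0.7  0.3 -1. ] [ 470.7 -134.2  195.9]
50 False 22.1833 [-0.1  0.7 -0. ] [ 477.8 -150.8  195.9]
40 False 22.7333 [0.1 0.9 0.8] [ 487.5 -165.9  195.9]
30 False 23.2833 [ 0.2 -0.  -0.4] [ 499.8 -179.1  195.9]
20 False 24.1583 [-0.8  0.   0.3] [ 514.4 -190.1  196. ]
10 False 25.0333 [ 1.  -0.3 -1. ] [ 530.4 -198.3  196. ]
0 False 25.9083 [-0.5  0.4  0.2] [ 547.7 -203.6  196. ]
```

View pics/m6.png

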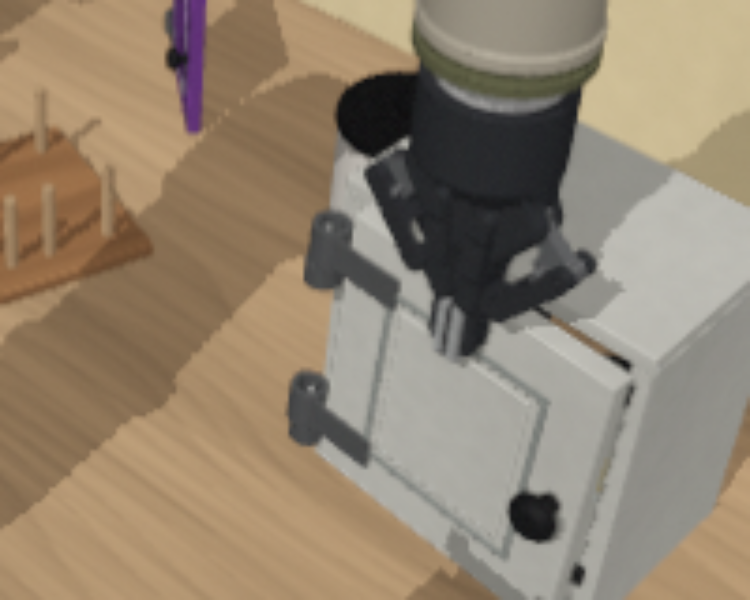

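The door is almost shut: a slim gap is left at the knob edge (620,370), and the pins show in the sockets. I press on slowly until light contact.

Run:
```python
from h import *
e=np.array(r.read_state()['eef_pos']); u=np.array([*(d2(CY)@[1,0]),0])
h=r.move_l(e+14*u,feed=12,force_limit=4); s=r.read_state(); print(h,(s['eef_pos']-e)@u,s['ft_force'])
r.pause(0.3)
r.move_l(s['eef_pos']-40*u,feed=30); r.move_l(np.array(s['eef_pos'])-70*u+[0,0,130],feed=150); r.pause(0.5)
for n in ['top','side']:
    m=r.camera_model(n); im,d=r.camera(n); Q=cloud(m,d); hs=cv2.cvtColor(im,cv2.COLOR_RGB2HSV)
    L=(Q-[*CAB,0])[...,:2]@d2(CY)
    k=(hs[...,1]<70)&(L[...,0]<40)&(L[...,0]>-60)&(abs(L[...,1])<85)&(Q[...,2]>60)&(Q[...,2]<205)
    q=L[k]; 
    if len(q)>30: print(n,len(q),np.polyfit(q[:,1],q[:,0],1))
    if n=='side': save('m7.png',cv2.resize(im[200:360,300:500],(750,600)))
print(r.read_state()['t'])
```

```text
True 3.5642915593576605 [-0.43534799 -0.69547778  0.62492063]
top 873 [  0.02644087 -19.01297007]
side 3735 [  0.02526258 -21.46800159]
29.975
```

View pics/m7.png

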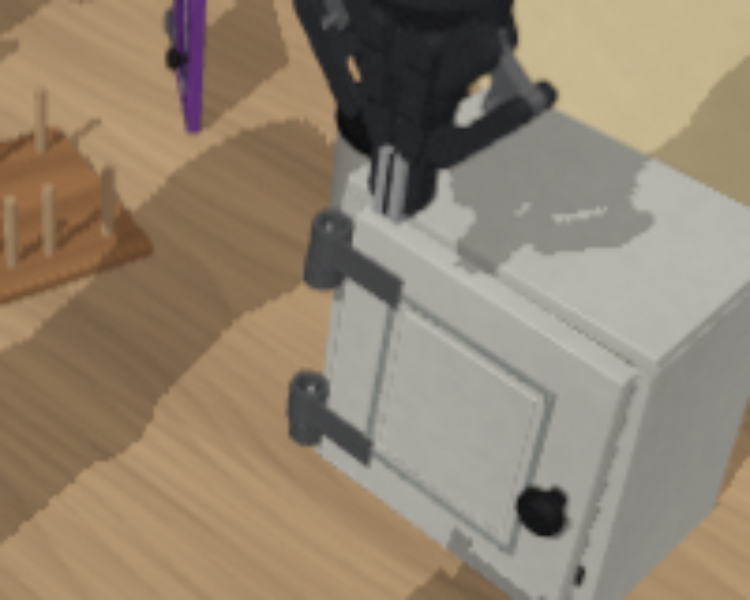

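Nearly flush, though the fitted front plane suggests about 1.4° may remain. I push once more, nearer the free edge, with a slightly higher limit.

Run:
```python
from h import *
def W(x,y): return CAB+d2(CY)@[x,y]
R=rot(CY+90,1); f0=None
r.move_l([*W(-75,-45),300],feed=150,rot=R); r.move_l([*W(-75,-45),196],feed=120)
r.move_l([*W(-40,-45),196],feed=60,force_limit=8); r.pause(.2)
h=r.move_l([*W(-22,-45),196],feed=10,force_limit=8); r.pause(.3); s=r.read_state()
print(h,(np.array(s['eef_pos'])[:2]-CAB)@d2(CY),s['ft_force'])
r.move_l([*W(-75,-45),196],feed=30); r.move_l([*W(-90,-45),330],feed=150); r.pause(.5)
for n in ['top','side']:
    m=r.camera_model(n); im,d=r.camera(n); Q=cloud(m,d); hs=cv2.cvtColor(im,cv2.COLOR_RGB2HSV)
    L=(Q-[*CAB,0])[...,:2]@d2(CY)
    k=(hs[...,1]<70)&(L[...,0]<40)&(L[...,0]>-60)&(abs(L[...,1])<85)&(Q[...,2]>60)&(Q[...,2]<205)
    print(n,np.polyfit(L[k][:,1],L[k][:,0],1))
    if n=='top':
        k=(hs[...,1]<60)&(abs(Q[...,2]-216)<8)&(L[...,0]<10)&(L[...,0]>-60)&(abs(L[...,1])<110); 
print(r.read_state()['t'])
```

```text
True [-30.39057709 -44.74145632] [ 0.53586288 -0.00969707  0.31107583]
top [  0.02469208 -19.0587701 ]
side [  0.02316734 -21.45165512]
37.1083
```

Run:
```python
from h import *
def W(x,y): return CAB+d2(CY)@[x,y]
r.move_to([*W(-85,-20),350],rot(CY-90,1))   # camera over the door, as in the first pin look
m=r.camera_model('wrist'); im,d=r.camera('wrist'); Q=cloud(m,d); save('w8.png',im)
hs=cv2.cvtColor(im,cv2.COLOR_RGB2HSV); L=(Q-[*CAB,0])[...,:2]@d2(CY)
k=(hs[...,1]<70)&(abs(Q[...,2]-218)<8)&(L[...,0]>-40)&(L[...,0]<60)
us=[];vs=[]
for u in range(100,620,4):
    v=np.nonzero(k[:,u])[0]
    if len(v)>3: us.append(u);vs.append(v.max()+.5)
w=(onz(m,np.stack([us,vs],-1).astype(float),218)[:,:2]-CAB)@d2(CY)
g=(abs(w[:,1]+6)<78); p=np.polyfit(w[g,1],w[g,0],1); print(g.sum(),'front top edge',p,'x at -86',np.polyval(p,-86),'x at 70',np.polyval(p,70),np.std(w[g,0]-np.polyval(p,w[g,1])))
print(r.read_state()['t'])
```

```text
62 front top edge [ 7.02789464e-03 -1.97577724e+01] x at -86 -20.36217135059428 x at 70 -19.265819786627777 0.16321571374971833
39.6583
```

View pics/w8.png

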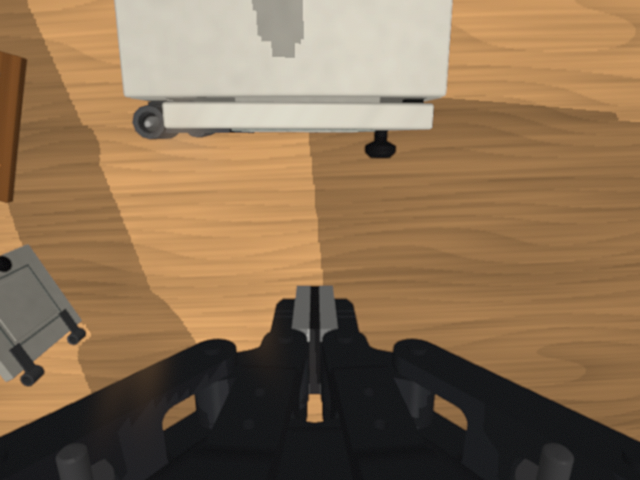

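The door is shut: its strip at rows 103-130 is parallel to the roof edge, with the front at x ≈ -20 mm and the bumper in contact at (413,99). The pin is in its socket at (150,122), and the robot is clear.

```bash
python3 -c "
from station import r
print(r.job_done())"
```

```text
the job is handed in; nothing more can be done
None
```

The door is back on the cupboard with both sockets fully down on their pins, pushed gently shut against the bumpers, and the job is handed in at about 40 s of the 72 s allowed.

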